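# Clip the puppet maker's tools into the sloping rack

## Robot

A 6-joint arm with a two-finger parallel gripper is mounted at the origin on the work surface. World frame = base frame: x ahead of the robot, y to its left, z up, the work surface at z = 0. Lengths are in mm, angles in rad, forces in N, time in s.
With the tool pointing down it reaches from about 300 to 775 mm from the base axis. Payload 14.6 kg.
Tool frame: the origin (TCP) lies on the centre line of the jaws, within the pads' length; the fingertips stand 19 mm ahead of it and the grasp point (between the pads) is the TCP; z points along the fingers, y is the direction in which the jaws open and shut (so a half turn about z gives the same grasp; the last joint's range is limited). The gripper opens to 85 mm and grips with 20 to 120 N. Pads are 22 mm wide; open, the fingers measure 114 mm over their backs; the gripper's body (76 mm by 85 mm) begins 54 mm behind the grasp point. The pads swing forward as they close: fully open they stand 13 mm farther back than shut.
Start: joints at [1.191, 0.3, 1.521, -0, 1.321, -0.067], TCP at [169.245, 523.302, 229.381] pointing down, gripper open.
Joint ranges: [-3.03, 3.03], [-0.79, 2.21], [0.23, 2.52], [-1.04, 4.18], [0, 3.07], [-2.55, 2.55]. Speed limits (rad/s): [2.22, 2.22, 2.57, 3.14, 3.14, 3.14].

## Interface

Orientations are given as a unit quaternion [x, y, z, w].
In Python, from cell import env, optics, job_done gives the robot as it stands.
- The arm moves only by the tool arm_command, never from a script. Its argument "deltas" is a list of rows, each a list of 3 entries, a list of its own where there are three numbers: the shift along the tool's x, y, z in m, then the turn, a rotation vector about the tool's x, y, z in rad, then the closure, from -1 (fully open) to 1 (shut), so that 0 is half open. A call has 1 to 10 rows; each row is the pose to reach, as a shift and turn from the pose commanded when the call began, along the tool's axes at that moment; what a row does not reach only later rows make up. A row lasts 1/8 s, in which the tool goes at most 62.5 mm and 10.7 degrees, less where a joint would pass 70% of its speed; a pose out of reach is approached as far as the arm can. A call with a gripper value outside its range is refused whole. The fingers move at their own pace and stop on an object; "force" is the grip in N (left out, the last holds). Time passes only in rows, so rows that repeat a pose let the fingers close. It gives the time, the measured TCP pose, the force and the opening at its end, in the units of the state.
- env.observe(): the state, without advancing time (a new reading comes with each control period).
- optics.camera(name): name is "scene" or "top"; returns the picture (384x512x3 uint8, blue, green, red); there is no depth.
- optics.camera_params(name): a dict with "intrinsics" (3x3 intrinsics, pixels), "D" ([k1, k2, p1, p2, k3] as OpenCV has them; the pictures are not rectified), "R" (3x3) and "t" (3): a world point X has camera coordinates R X + t. Camera axes: x right, y down, z forward; pixel columns grow to the right and rows downward; lengths in mm; the calibration is good to about 2 mm. A picture is of the moment at which its call begins. camera_params takes no time and is no camera call.
- job_done(): hands the job in, once; it reports no verdict.
The state is a dict: "time_s": time; "qpos": joint angles; "qd": joint speeds; "tau": joint torques, N m; "position": TCP position; "eef_rot": TCP orientation; "ft_force": force on the tool from outside, world axes, zero at the start; "ft_torque": the same for the moment, N m; "gripper_width": finger opening in mm.
Only numpy, scipy, OpenCV 4.12 (cv2) and the standard library are available. Lean on these libraries where they do the work, as an engineer would, in place of code of your own. Each camera call takes 0.05 s, during which the arm holds its last target. There are 200 camera calls.

## Task

Put the red awl and the blue spatula away: take each from the tool rest and press its handle into the pair of spring clips of its own colour on the sloping rack until it snaps fully home in both clips, handle centred on its pair and metal tip uppermost. Leave the green brush in the rest and do not disturb the other things on the table.

Things in the scene. Friction and masses are not known exactly. Their poses are not given: they have to be found in the camera images.
- awl_mid (a point): Centre of the awl's handle. Loose, about 60 g. Red round-ended handle 16 mm in diameter, 130 mm long (65 mm either way of this point), with a steel spike 50 mm long beyond it. x runs along the handle towards the metal tip. It starts lying level in a notch of the tool rest, this point 46 mm above the table, tip pointing away from the robot; the tools swap notches between starts.
- awl_tip (a point): The point of the awl's spike, 115 mm from the handle's centre along the awl's +x.
- spatula_mid (a point): Centre of the handle of the spatula. Loose. Blue handle of the same size as the awl's (16 mm in diameter, 130 mm long, about 60 g), with a flat steel blade 12 mm wide at +x. Axes and start as for the awl.
- spatula_tip (a point): The end of the spatula's blade, 115 mm from the handle's centre along the spatula's +x.
- brush_mid (a point): Centre of the handle of a brush that stays in the rest: green handle of the same size, dark bristle head at +x.
- rest: Fixed wooden tool rest, 130 x 250 mm, base 8 mm thick, origin at the centre of its underside. Two cross bars at x = -50 and +50 mm, 38 mm high, with notches at y = -80, 0 and +80 mm whose cheeks rise 7 mm above the bars, 19 mm apart. Handles lie along the rest's x; between the bars the middle of each handle is free on all sides.
- rack: Fixed wooden tool rack 260 mm wide, origin under its centre, x away from the robot. Its 180 mm board slopes 35 degrees from level, low edge nearest the robot, facing up and back to the robot. Two cross bars carry three places 80 mm apart along the rack's y: red clips at y = +80 mm, grey clips in the middle with a dark wooden gouge already put away (part of the rack), blue clips at y = -80 mm.
- place_red: Red place of the rack. Origin: where a handle's centre lies when fully home, 95 mm above the table, 40 mm out from the board. x runs up the slope along a handle that is home; z points straight out of the board (35 degrees from vertical, leaning to the robot): press in along -z. Two red spring clips, at x = -40 and +40 mm; the gap between them is free for fingers down to the board.
- place_blue: Blue place of the rack: same origin, axes and sizes as the red one, with two blue clips at x = -40 and +40 mm.
- glue_mid (a point): Centre of a loose white glue bottle, 52 mm in diameter, 140 mm tall, standing behind the work.
- head_mid (a point): Centre of a loose turned wooden puppet head on a foot, 68 mm in diameter, 124 mm tall, standing beside the rack on the robot's right.
- paint_pot_mid (a point): Centre of a loose paint pot, 48 mm in diameter, 45 mm tall, standing near the robot between rack and rest.
- clip_red (a point): The upper red clip, 40 mm up the slope from the red place's origin; all four clips are alike: 14 mm long along x, two jaws that part along y, flared mouth 25 mm wide reaching 20 mm out (z), narrowing to 12 mm at z = 5 mm. A handle meets the jaws about 12 mm before home. Pressing into both clips takes some 7 to 12 N together; then the wooden bars stop it at home.
There are look-alikes about, which are no part of the job. Of the things shaped like the part that bears spatula_mid, the blue one is meant.

How it is judged (in metres and radians):
At the end, for the whole second after the job is handed in: Awl in the red clips, spatula in the blue: handle centre within 4 mm of home across the clips and in the pressing direction, within 15 mm along, parallel within 0.1 rad, tip up the slope, at rest; brush within 20 mm of its start (x of awl_mid in the frame of place_red between -0.015 and 0.015 m and y of awl_mid in the frame of place_red between -0.004 and 0.004 m and z of awl_mid in the frame of place_red between -0.004 and 0.004 m and angle between the x axis of awl_mid and the x axis of place_red, either way round below 0.1 rad and x of awl_tip in the frame of place_red above 0.08 m and linear speed of each of awl, spatula below 0.02 m/s and x of spatula_mid in the frame of place_blue between -0.015 and 0.015 m and y of spatula_mid in the frame of place_blue between -0.004 and 0.004 m and z of spatula_mid in the frame of place_blue between -0.004 and 0.004 m and angle between the x axis of spatula_mid and the x axis of place_blue, either way round below 0.1 rad and x of spatula_tip in the frame of place_blue above 0.08 m and distance of brush_mid from where it was at the start of the episode below 0.02 m); the robot touches nothing.
It fails at once if the glue bottle, the puppet head or the paint pot is pushed more than 30 mm or the brush more than 40 mm (distance of any of glue_mid, head_mid, paint_pot_mid from where it was at the start of the episode above 0.03 m or distance of brush_mid from where it was at the start of the episode above 0.04 m).
It also fails if it takes over 64 s, if anything falls off the work surface, if the arm or the gripper's body presses on something with over 40 N, if the wrist force passes 120 N, or if a joint passes its speed limit or range.

## Working session

There is one attempt and no reset: what is moved stays moved. The work goes in short steps, Python scripts to look and compute and a tool call to move; the robot and the scene stay as the last step left them, time stands still between calls to the robot, and variables do not carry over. Pictures are saved under pics/ and viewed, about 8 in all and at most 12, crops included, and the job is handed in when it is done.

Besides the shell and the picture viewer there is one more tool, called after "Call:" by a JSON object that holds its "method" and its "body". arm_command: Moves the arm, as the interface text tells. Its arguments: {"type":"object","properties":{"deltas":{"type":"array"},"force":{"type":"number"}},"required":["deltas"]}

```bash
mkdir -p pics; ls
python3 - <<'E'
from cell import env, optics
import cv2
print(env.observe())
for n in("scene","top"):
    im=optics.camera(n); cv2.imwrite(f"pics/{n}0.png",im)
    p=optics.camera_params(n); print(n,p)
E
```

```text
pics
{'time_s': 0.0, 'qpos': array([ 1.19139316e+00,  3.00490771e-01,  1.52163030e+00, -4.04448219e-05,
        1.32068386e+00, -6.66021008e-02]), 'qd': array([-0.00305727,  0.00026349, -0.00024554, -0.00073123, -0.00042419,
        0.00092509]), 'tau': array([-1.41148532e-03, -5.43484712e+01, -3.61792195e+01, -1.52616299e-04,
        4.02729580e-03,  4.84067289e-05]), 'position': array([169.16848905, 523.07303944, 228.78970154]), 'eef_rot': array([ 1.55758708e-01,  9.87794947e-01, -5.95463201e-04, -1.14948214e-04]), 'ft_force': array([-0.23855596,  0.24856935, -0.54983316]), 'ft_torque': array([0.00324332, 0.02262587, 0.006915  ]), 'gripper_width': 85.5610296552324}
scene {'intrinsics': array([[447.39076556,   0.        , 254.52963463],
       [  0.        , 447.39076556, 184.41396757],
       [  0.        ,   0.        ,   1.        ]]), 'D': array([-0.01370064,  0.        ,  0.        ,  0.        ,  0.        ]), 'R': array([[-0.33106819,  0.9435829 ,  0.00671995],
       [ 0.70892519,  0.2534229 , -0.65818076],
       [-0.6227511 , -0.21313877, -0.75282995]]), 't': array([ 225.22150349, -287.49584653, 1553.7461483 ])}
top {'intrinsics': array([[493.21385025,   0.        , 254.42338939],
       [  0.        , 493.21385025, 199.29185429],
       [  0.        ,   0.        ,   1.        ]]), 'D': array([-0.1093035,  0.       ,  0.       ,  0.       ,  0.       ]), 'R': array([[-0.00434119, -0.999938  , -0.01025446],
       [-0.98569392,  0.0060067 , -0.16843819],
       [ 0.16848935,  0.00937654, -0.98565888]]), 't': array([ -44.0825307 ,  504.88776052, 1332.19753137])}
```

Run:
```python
import cv2
a=cv2.imread("pics/scene0.png");b=cv2.imread("pics/top0.png")
cv2.imwrite("pics/s1.png",cv2.resize(a,(768,576),interpolation=cv2.INTER_CUBIC))
cv2.imwrite("pics/t1.png",cv2.resize(b,(768,576),interpolation=cv2.INTER_CUBIC))
```

```text
(no output)
```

View pics/t1.png

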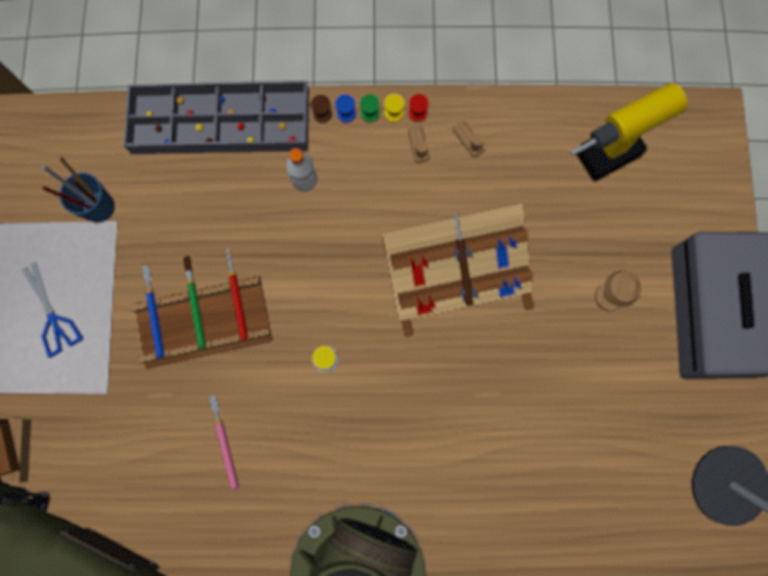

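View pics/s1.png

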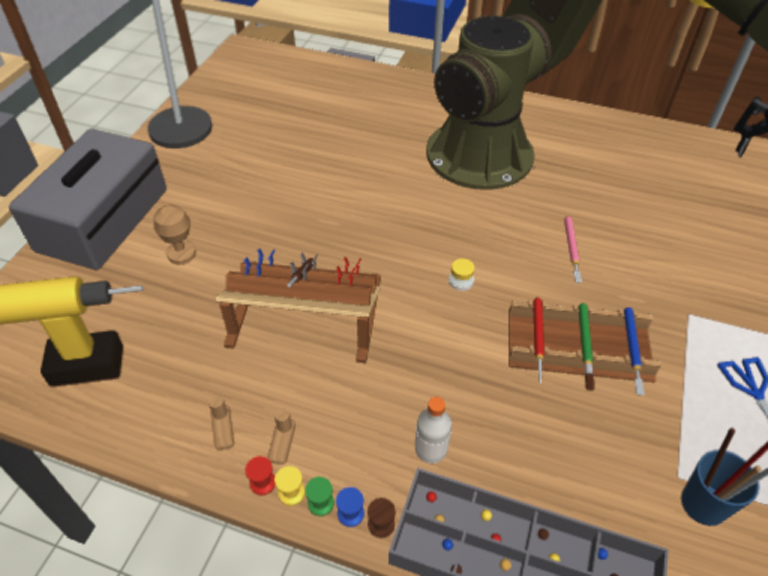

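The top view shows three handles in the rest: blue (152,325), green (196,315) and red (237,307) in 1.5x pixels. A pink spatula lies loose at (227,455), and it is the look-alike. The rack is at (460,265) with red clips on the left and blue on the right. The paint pot is at (324,358), the bottle at (300,170) and the head at (620,290). Next I'll enlarge the rest and rack, to confirm the blue spatula, and segment the colours.

```bash
cat > h.py <<'E'
import numpy as np, cv2
from cell import env, optics
from scipy.spatial.transform import Rotation as Rn
P={n:optics.camera_params(n) for n in("scene","top")}
def proj(n,X):
    p=P[n]; return cv2.projectPoints(np.asarray(X,float).reshape(-1,1,3),cv2.Rodrigues(p["R"])[0],p["t"],p["intrinsics"],p["D"])[0].reshape(-1,2)
def plane(n,uv,z):
    p=P[n]; u=cv2.undistortPoints(np.asarray(uv,float).reshape(-1,1,2),p["intrinsics"],p["D"]).reshape(-1,2)
    d=np.c_[u,np.ones(len(u))]@p["R"]; c=-p["R"].T@p["t"]
    return c+d*((z-c[2])/d[:,2])[:,None]
def blobs(im,col,amin=6):
    h=cv2.cvtColor(im,cv2.COLOR_BGR2HSV); H,S,V=h[...,0],h[...,1],h[...,2]
    m={"red":((H<6)|(H>174))&(S>170)&(V>60),"blue":(H>105)&(H<125)&(S>140)&(V>60),"green":(H>45)&(H<80)&(S>120)}[col]
    n,l,s,c=cv2.connectedComponentsWithStats(m.astype(np.uint8),connectivity=8)
    return [(l==i,s[i],c[i]) for i in range(1,n) if s[i,4]>=amin]
E
python3 - <<'E'
from h import *
t=cv2.imread("pics/top0.png");s=cv2.imread("pics/scene0.png")
a=cv2.resize(t[155:250,85:185],(400,380),interpolation=cv2.INTER_CUBIC);b=cv2.resize(t[133:228,255:355],(400,380),interpolation=cv2.INTER_CUBIC)
cv2.imwrite("pics/c2.png",np.hstack([a,b]))
for n,im in(("top",t),("scene",s)):
  for c in("red","blue","green"):
    for m,st,ce in blobs(im,c):
      out=[n,c,st.tolist(),ce.round(1).tolist()]
      if st[4]>100:
        ys,xs=np.nonzero(m); q=plane(n,np.c_[xs,ys],46)[:,:2]; mu=q.mean(0);w,v=np.linalg.eigh(np.cov((q-mu).T));d=v[:,1]*np.sign(v[0,1]);pr=(q-mu)@d
        out+=[mu.round(1),"yaw",round(float(np.arctan2(d[1],d[0])),3),"mid",(mu+d*(pr.min()+pr.max())/2).round(1),"len",round(float(np.ptp(pr)),1)]
      print(*out)
E
```

```text
top red [272, 63, 14, 18, 193] [278.5, 71.2] [ 884.7 -119. ] yaw -0.11 mid [ 884.1 -119. ] len 55.0
top red [159, 82, 3, 4, 10] [160.0, 83.8]
top red [274, 172, 11, 18, 108] [278.9, 181.0] [ 555.5 -115.4] yaw -0.074 mid [ 557.2 -115.5] len 49.5
top red [153, 184, 12, 43, 220] [158.6, 205.2] [489.  221.1] yaw 0.214 mid [490.  221.3] len 122.3
top red [278, 198, 11, 12, 70] [283.1, 204.2]
top blue [146, 64, 3, 5, 11] [147.0, 66.0]
top blue [224, 64, 13, 17, 178] [230.0, 71.8] [884.1  23.2] yaw 0.121 mid [883.7  23.2] len 52.2
top blue [332, 161, 6, 17, 77] [334.4, 170.0]
top blue [340, 160, 4, 4, 11] [341.2, 161.5]
top blue [344, 187, 2, 4, 7] [344.4, 188.7]
top blue [334, 188, 8, 9, 46] [337.3, 192.9]
top blue [98, 196, 11, 43, 182] [103.1, 217.1] [456.2 377.7] yaw 0.212 mid [457.1 377.9] len 121.5
top blue [28, 209, 26, 29, 196] [38.8, 221.5] [443.9 564.6] yaw 0.494 mid [447.2 566.3] len 72.3
top green [240, 63, 13, 18, 192] [246.1, 71.4] [884.8 -24. ] yaw 0.067 mid [884.6 -24. ] len 54.5
top green [125, 189, 12, 44, 211] [130.5, 210.3] [475.2 299.9] yaw 0.212 mid [475.2 299.9] len 1
[... 781 characters left out ...]
30.8
scene blue [172, 167, 3, 16, 20] [172.8, 173.8]
scene blue [164, 173, 3, 6, 9] [164.8, 175.3]
scene blue [417, 206, 10, 37, 191] [421.2, 224.4] [458.2 377.8] yaw 0.211 mid [455.7 377.3] len 116.9
scene blue [479, 239, 33, 27, 318] [497.8, 251.2] [478.3 565.8] yaw 0.453 mid [481.4 567.3] len 74.3
scene blue [225, 325, 17, 26, 359] [233.1, 337.3] [898.6  27.8] yaw 0.431 mid [898.6  27.8] len 55.0
scene blue [295, 360, 7, 6, 35] [298.1, 362.5]
scene blue [399, 366, 6, 7, 34] [401.4, 369.1]
scene green [386, 203, 9, 38, 209] [389.8, 221.3] [475.4 299.8] yaw 0.211 mid [473.9 299.5] len 119.8
scene green [204, 318, 18, 25, 349] [212.8, 330.4] [899.1 -19. ] yaw 0.562 mid [898.4 -19.4] len 54.9
```

View pics/c2.png

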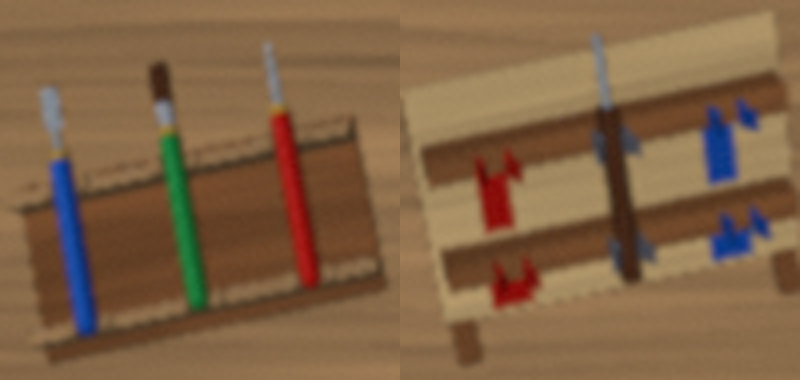

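Confirmed: the blue-handled flat blade in the rest's left notch is the spatula. Red (spike) is in the right notch and the green brush in the middle, 80 mm apart as they must be. Next I'll fit the rack and overlay the fit in both views.

```bash
cat >> h.py <<'E'
def rackT(p):  # mx,my,yaw -> rotation of place frame, origin
    return (Rn.from_euler("z",p[2])*Rn.from_euler("y",-np.radians(35))).as_matrix(), np.array([p[0],p[1],95.])
def rk(p,L):
    R,o=rackT(p); return o+np.asarray(L,float)@R.T
E
python3 - <<'E'
from h import *
from scipy.optimize import least_squares
L=[[90,130,-40],[90,-130,-40],[65,0,0],[-65,0,0],[115,0,0]]
uv=np.array([[256.25,156],[348.75,136],[306.75,160],[312.5,203],[304.25,141.75]])
f=lambda p:(proj("top",rk(p,L))-uv).ravel()
r=least_squares(f,[540,-170,.2]);print(r.x,r.fun.reshape(-1,2).round(1).tolist())
p=r.x
def draw(n,x0,y0,w,h,k):
    im=cv2.imread(f"pics/{n}0.png")[y0:y0+h,x0:x0+w]; im=cv2.resize(im,None,fx=k,fy=k,interpolation=cv2.INTER_CUBIC)
    def ln(a,b,c):
        q=((proj(n,rk(p,[a,b]))-[x0-.5,y0-.5])*k).astype(int); cv2.line(im,tuple(map(int,q[0])),tuple(map(int,q[1])),c,1)
    ln([90,130,-40],[90,-130,-40],(0,255,255)); ln([-90,130,-40],[-90,-130,-40],(0,255,255))
    ln([65,0,0],[-65,0,0],(0,255,0))
    for y in(80,-80):
        for x in(-40,40):
            for s in(-1,1): ln([x-7,y+12.5*s,20],[x+7,y+12.5*s,20],(255,255,255))
            ln([x,y-12.5,20],[x,y+12.5,20],(255,255,0))
    return im
a=draw("top",250,130,110,90,5);b=draw("scene",140,160,120,70,5)
cv2.imwrite("pics/o3.png",a);cv2.imwrite("pics/o4.png",b)
E
```

```text
[ 5.42756145e+02 -1.97379758e+02  2.07153282e-01] [[-0.9, -0.1], [0.3, 0.3], [0.1, -0.4], [0.6, 0.0], [-0.0, 0.2]]
```

View pics/o3.png

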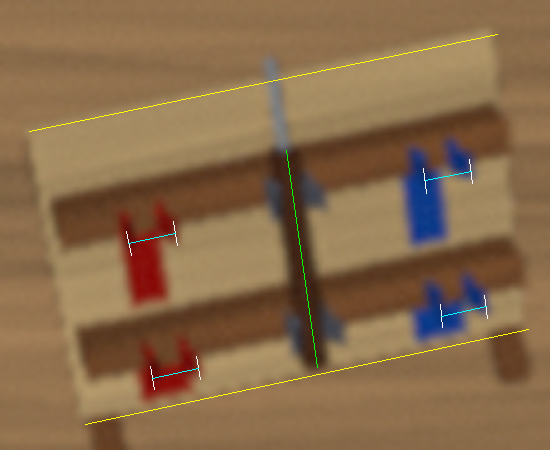

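View pics/o4.png

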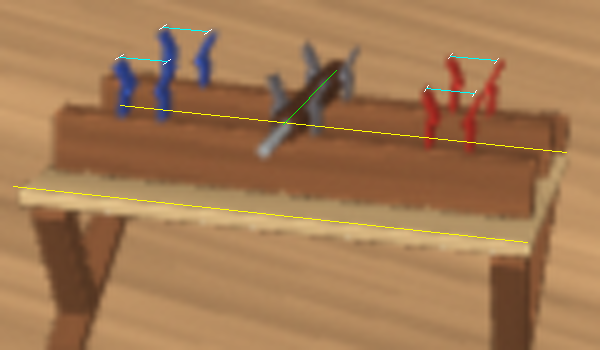

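The fit (542.8, -197.4, yaw 0.207) agrees with the edges, the gouge and the clip mouths in both views to about 1 px. In the 5x scene crop the red clip mouths run from (427,89) to (497,60), right on the drawn ticks. Next: check the tool lengths and work out the first move.

```bash
cat >> h.py <<'E'
RACK=[542.8,-197.4,.207]
def Rdown(yaw):  # tool x = -handle x, z down
    x=-np.array([np.cos(yaw),np.sin(yaw),0]); z=np.array([0,0,-1.]); return np.c_[x,np.cross(z,x),z]
def Rplace():
    R,_=rackT(RACK); return np.c_[-R[:,0],R[:,1],-R[:,2]]
def place(side,x=0,y=0,z=0): return rk(RACK,[[x,y+(80 if side=="red" else -80),z]])[0]
def delta(pos,R,s=None):
    s=s or env.observe(); R0=Rn.from_quat(s["eef_rot"])
    d=R0.inv().apply(np.array(pos)-s["position"])/1000; w=(R0.inv()*Rn.from_matrix(R)).as_rotvec()
    print("t",round(s["time_s"],2),"pos",s["position"].round(1),"F",s["ft_force"].round(1),"w",round(s["gripper_width"],1),"->",np.round(pos,1),"shift",d.round(4).tolist(),"turn",w.round(3).tolist())
E
python3 - <<'E'
from h import *
tips={"awl":[152,166.25],"spat":[85+48/4,155+88/4]}
m={"awl":[489.5,221.2],"spat":[456.7,377.7]}
d=np.array([np.cos(.213),np.sin(.213)])
for k in tips:
    q=plane("top",[tips[k]],46)[0,:2]; print(k,"tip",q.round(1),"dist",np.linalg.norm(q-m[k]), "mid from tip",q-115*d)
print("places",place("red"),place("blue"))
delta([493,222,120],Rdown(.213))
E
```

```text
awl tip [600.8 243.1] dist 113.46858138826813 mid from tip [488.43186074 218.80061902]
spat tip [571.1 400.9] dist 116.75519878230138 mid from tip [458.73587686 376.5403454 ]
places [ 526.35801013 -119.10784861   95.        ] [ 559.24198987 -275.69215139   95.        ]
t 0.1 pos [169.2 523.1 228.9] F [-0.7  0.4  0. ] w 85.7 -> [493 222 120] shift [-0.4008, -0.1868, 0.109] turn [-0.001, -0.0, -0.526]
```

Call:
{"method": "arm_command", "body": {"deltas": [[[-0.398, -0.187, 0.109], [0, 0, -0.526], 0.2], [[-0.398, -0.187, 0.109], [0, 0, -0.526], 0.2], [[-0.398, -0.187, 0.109], [0, 0, -0.526], 0.2], [[-0.398, -0.187, 0.109], [0, 0, -0.526], 0.2], [[-0.398, -0.187, 0.109], [0, 0, -0.526], 0.2], [[-0.398, -0.187, 0.109], [0, 0, -0.526], 0.2], [[-0.398, -0.187, 0.109], [0, 0, -0.526], 0.2], [[-0.398, -0.187, 0.109], [0, 0, -0.526], 0.2], [[-0.398, -0.187, 0.109], [0, 0, -0.526], 0.2], [[-0.398, -0.187, 0.109], [0, 0, -0.526], 0.2]], "force": 60}}

```text
time_s: 1.35
position: [489.9, 223.4, 120.4]
eef_rot: [-0.107, 0.994, 0.0, -0.0]
ft_force: [0.1, 0.2, 0.1]
gripper_width: 34.3
```

Run:
```python
from h import *
delta([490,221.2,46],Rdown(.213))
```

```text
t 1.35 pos [489.9 223.4 120.4] F [0.1 0.2 0.1] w 34.3 -> [490.  221.2  46. ] shift [0.0003, -0.0021, 0.0744] turn [0.0, -0.0, 0.0]
```

Call:
{"method": "arm_command", "body": {"deltas": [[[0, -0.002, 0.04], [0, 0, 0], 0.2], [[0, -0.002, 0.074], [0, 0, 0], 0.2], [[0, -0.002, 0.074], [0, 0, 0], 0.2], [[0, -0.002, 0.074], [0, 0, 0], 1], [[0, -0.002, 0.074], [0, 0, 0], 1], [[0, -0.002, 0.074], [0, 0, 0], 1], [[0, -0.002, 0.074], [0, 0, 0], 1]], "force": 60}}

```text
time_s: 2.22
position: [491.4, 221.5, 48.2]
eef_rot: [-0.106, 0.994, 0.0, 0.001]
ft_force: [-2.1, 1.1, 8.6]
gripper_width: 8.2
```

Run:
```python
from h import *
a=optics.camera("top");b=optics.camera("scene")
a=cv2.resize(a[150:250,85:195],(440,400),interpolation=cv2.INTER_CUBIC);b=cv2.resize(b[160:260,310:400],(360,400),interpolation=cv2.INTER_CUBIC)
cv2.imwrite("pics/g5.png",np.hstack([a,b]))
s=env.observe();print(s["gripper_width"],s["position"],s["ft_force"],s["ft_torque"])
```

```text
8.105829068568255 [491.43484986 221.51940695  48.16325256] [-2.42904263  1.11884527  7.14258977] [0.17330309 0.50912696 0.0048988 ]
```

View pics/g5.png

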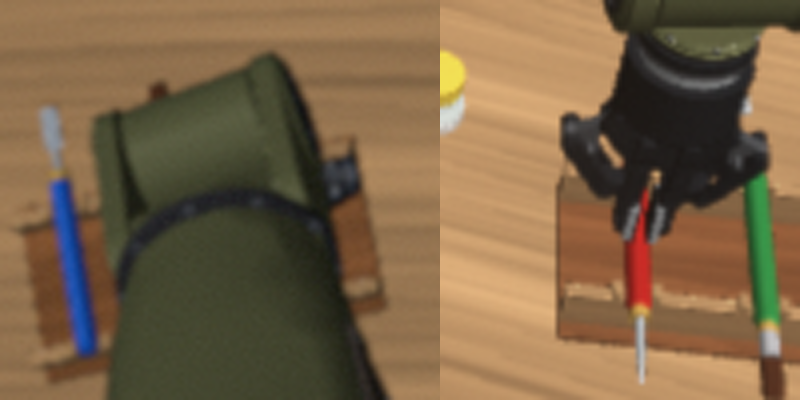

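The crop shows the awl still in its notch, between the pads at (630,215) and (657,225). The 8 mm width reads low for a 16 mm handle. I'll lift gently and check the hold.

Call:
{"method": "arm_command", "body": {"deltas": [[[0, 0, -0.01], [0, 0, 0], 1], [[0, 0, -0.025], [0, 0, 0], 1], [[0, 0, -0.04], [0, 0, 0], 1], [[0, 0, -0.04], [0, 0, 0], 1]]}}

```text
time_s: 2.82
position: [491.5, 221.2, 88.0]
eef_rot: [-0.106, 0.994, 0.0, 0.001]
ft_force: [-0.1, 0.1, -0.2]
gripper_width: 8.7
```

Run:
```python
from h import *
b=optics.camera("scene")
cv2.imwrite("pics/g6.png",cv2.resize(b[140:260,300:420],(600,600),interpolation=cv2.INTER_CUBIC))
s=env.observe();print(s["gripper_width"],s["position"],s["ft_force"],s["ft_torque"])
```

```text
8.346895922765212 [491.03402885 221.03011942  87.05532106] [ 0.01610258  0.85120809 -0.67126695] [ 0.05989783  0.02249843 -0.07192499]
```

View pics/g6.png

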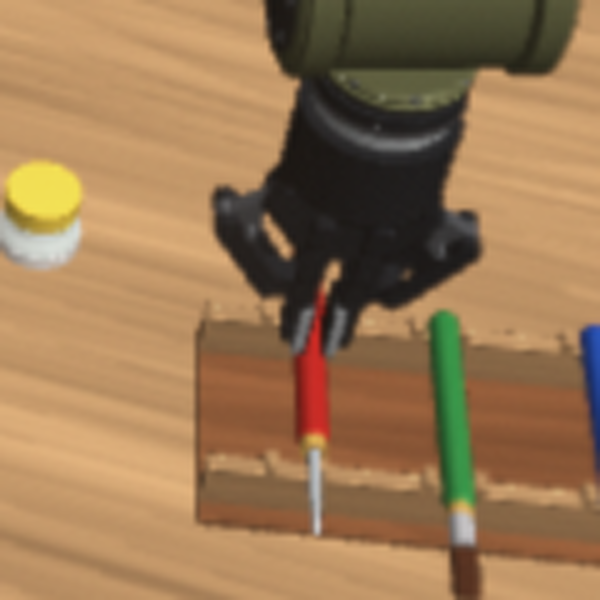

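Run:
```python
from h import *
s=env.observe(); R0=Rn.from_quat(s["eef_rot"]).as_matrix(); d=-R0[:,0]
print("axis",d.round(3), "pos",s["position"])
for dz in(0,-3,-6): print(dz,proj("scene",[s["position"]+d*k+[0,0,dz] for k in(65,115)]).round(1).tolist())
```

```text
axis [0.977 0.212 0.001] pos [491.03402885 221.03011942  87.05532106]
0 [[362.4, 228.5], [363.1, 245.6]]
-3 [[362.2, 229.2], [362.9, 246.3]]
-6 [[362.0, 229.9], [362.6, 247.0]]
```

The awl is held level, its centre about 2 mm beyond the TCP. The crop's collar (315,440) and tip (317,533) match that prediction.

Run:
```python
from h import *
delta(place("red",0,0,70),Rplace())
print(place("red",0,0,2)-place("red"))
```

```text
t 2.88 pos [491.  221.   87.1] F [ 0.   0.9 -0.7] w 8.3 -> [ 487.1 -127.4  152.3] shift [0.0775, -0.3397, -0.0654] turn [0.002, -0.61, 0.006]
[-1.12266333 -0.23576845  1.63830409]
```

Call:
{"method": "arm_command", "body": {"deltas": [[[0, 0, -0.06], [0, 0, 0], 1], [[0.02, -0.06, -0.08], [0, 0, 0], 1], [[0.0775, -0.34, -0.0655], [0.002, -0.61, 0.006], 1], [[0.0775, -0.34, -0.0655], [0.002, -0.61, 0.006], 1], [[0.0775, -0.34, -0.0655], [0.002, -0.61, 0.006], 1], [[0.0775, -0.34, -0.0655], [0.002, -0.61, 0.006], 1], [[0.0775, -0.34, -0.0655], [0.002, -0.61, 0.006], 1], [[0.0775, -0.34, -0.0655], [0.002, -0.61, 0.006], 1], [[0.0775, -0.34, -0.0655], [0.002, -0.61, 0.006], 1], [[0.0775, -0.34, -0.0655], [0.002, -0.61, 0.006], 1]]}}

```text
time_s: 4.12
position: [498.0, -103.8, 169.8]
eef_rot: [-0.085, 0.956, 0.018, 0.28]
ft_force: [0.2, 0.3, -0.6]
gripper_width: -0.0
```

Run:
```python
from h import *
b=optics.camera("scene");cv2.imwrite("pics/full7.png",b)
k=6;x0,y0=180,110
im=cv2.resize(b[y0:y0+95,x0:x0+130],None,fx=k,fy=k,interpolation=cv2.INTER_CUBIC)
s=env.observe(); R0=Rn.from_quat(s["eef_rot"]).as_matrix()
c=s["position"]+2*R0[:,2]
print("pred handle end,tip",((proj("scene",[c-R0[:,0]*q for q in(65,115)])-[x0,y0])*k).round(0).tolist())
cv2.imwrite("pics/g7.png",im)
delta(place("red",0,0,22),Rplace())
```

```text
pred handle end,tip [[336.0, 315.0], [314.0, 344.0]]
t 4.17 pos [ 498.1 -103.7  169.8] F [0.4 1.2 0.4] w -0.1 -> [ 514.  -121.7  113. ] shift [0.0201, -0.0198, 0.0549] turn [-0.029, -0.043, -0.02]
```

View pics/g7.png

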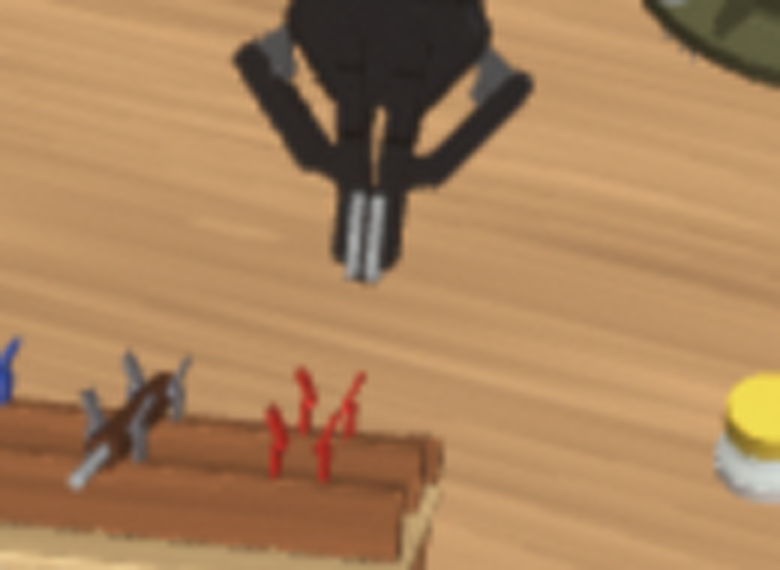

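The gripper is empty: only shut pads show at (365,235), and there is no red handle. I'll find the awl by segmentation.

```bash
cat >> h.py <<'E'
def handles(z=46,cols=("red","blue","green"),ims=None):
    for n in("top","scene"):
        im=(ims or {}).get(n); im=optics.camera(n) if im is None else im
        for c in cols:
            for m,st,ce in blobs(im,c,20):
                ys,xs=np.nonzero(m); q=plane(n,np.c_[xs,ys],z)[:,:2]; mu=q.mean(0)
                if not(200<mu[0]<800 and abs(mu[1])<450): continue
                w,v=np.linalg.eigh(np.cov((q-mu).T));d=v[:,1]*np.sign(v[0,1]);pr=(q-mu)@d
                print(n,c,"px",ce.round(1),"n",st[4],"mid",(mu+d*(pr.min()+pr.max())/2).round(1),"yaw",round(float(np.arctan2(d[1],d[0])),3),"len",round(float(np.ptp(pr)),1),"wid",round(float(np.ptp((q-mu)@v[:,0])),1))
E
python3 - <<'E'
from h import *
handles(46)
E
```

```text
top red px [278.9 180.8] n 109 mid [ 555.9 -115.5] yaw -0.035 len 51.5 wid 28.2
top red px [158.5 207.7] n 215 mid [481.5 221. ] yaw 0.215 len 122.1 wid 14.9
top blue px [334.4 170. ] n 77 mid [ 589.3 -271.9] yaw 0.055 len 46.4 wid 15.4
top blue px [337.3 192.9] n 46 mid [ 520.7 -278. ] yaw -1.209 len 23.8 wid 23.4
top blue px [103.1 217.1] n 181 mid [457.1 377.9] yaw 0.212 len 121.5 wid 12.6
top green px [130.5 210.2] n 212 mid [475.2 300. ] yaw 0.213 len 124.7 wid 14.5
scene red px [225.7 183.4] n 25 mid [ 497.7 -149.1] yaw 0.364 len 40.6 wid 5.9
scene red px [359.2 214.9] n 207 mid [477.3 220. ] yaw 0.205 len 120.7 wid 15.7
scene blue px [172.8 173.8] n 20 mid [ 516.4 -302.3] yaw 0.367 len 57.4 wid 4.9
scene blue px [421.2 224.4] n 190 mid [455.7 377.3] yaw 0.21 len 116.9 wid 13.2
scene green px [389.9 221.5] n 207 mid [473.9 299.5] yaw 0.208 len 119.8 wid 14.7
```

The awl fell back into its own notch, shifted about 10 mm toward the robot, and nothing else moved. The pads evidently splayed at the tips, so I'll re-grasp deeper, with the handle nearer the pad roots, and with less force.

Run:
```python
from h import *
delta([480.5,220.7,120],Rdown(.213))
```

```text
t 4.28 pos [ 498.2 -103.8  170.1] F [-0.1  0.1  0.8] w -0.1 -> [480.5 220.7 120. ] shift [-0.008, 0.3233, 0.0594] turn [-0.024, 0.568, -0.034]
```

Call:
{"method": "arm_command", "body": {"deltas": [[[-0.008, 0.3233, 0.0594], [-0.024, 0.568, -0.034], 0.2], [[-0.008, 0.3233, 0.0594], [-0.024, 0.568, -0.034], 0.2], [[-0.008, 0.3233, 0.0594], [-0.024, 0.568, -0.034], 0.2], [[-0.008, 0.3233, 0.0594], [-0.024, 0.568, -0.034], 0.2], [[-0.008, 0.3233, 0.0594], [-0.024, 0.568, -0.034], 0.2], [[-0.008, 0.3233, 0.0594], [-0.024, 0.568, -0.034], 0.2], [[-0.008, 0.3233, 0.0594], [-0.024, 0.568, -0.034], 0.2], [[-0.008, 0.3233, 0.0594], [-0.024, 0.568, -0.034], 0.2], [[-0.008, 0.3233, 0.0594], [-0.024, 0.568, -0.034], 0.2], [[-0.008, 0.3233, 0.0594], [-0.024, 0.568, -0.034], 0.2]], "force": 25}}

```text
time_s: 5.52
position: [481.5, 218.9, 120.5]
eef_rot: [-0.105, 0.995, -0.0, 0.001]
ft_force: [0.3, 0.1, 0.0]
gripper_width: 34.3
```

Run:
```python
from h import *
delta([480.5,220.7,37],Rdown(.213))
```

```text
t 5.53 pos [481.5 218.9 120.5] F [0.3 0.1 0. ] w 34.3 -> [480.5 220.7  37. ] shift [0.0007, 0.002, 0.0835] turn [-0.0, 0.001, -0.003]
```

Call:
{"method": "arm_command", "body": {"deltas": [[[0, 0.002, 0.04], [0, 0, 0], 0.2], [[0, 0.002, 0.0835], [0, 0, 0], 0.2], [[0, 0.002, 0.0835], [0, 0, 0], 0.2], [[0, 0.002, 0.0835], [0, 0, 0], 0.45], [[0, 0.002, 0.0835], [0, 0, 0], 0.6], [[0, 0.002, 0.0835], [0, 0, 0], 1], [[0, 0.002, 0.0835], [0, 0, 0], 1], [[0, 0.002, 0.0835], [0, 0, 0], 1]], "force": 25}}

```text
time_s: 6.52
position: [482.0, 221.2, 38.6]
eef_rot: [-0.105, 0.994, -0.0, 0.002]
ft_force: [2.0, -7.8, 7.3]
gripper_width: 14.8
```

Call:
{"method": "arm_command", "body": {"deltas": [[[0, 0, 0], [0, 0, 0], 1], [[0, 0, 0], [0, 0, 0], 1]]}}

```text
time_s: 6.78
position: [482.0, 221.2, 38.6]
eef_rot: [-0.105, 0.994, -0.0, 0.002]
ft_force: [-0.2, -8.0, 6.0]
gripper_width: 14.9
```

Call:
{"method": "arm_command", "body": {"deltas": [[[0, 0, -0.01], [0, 0, 0], 1], [[0, 0, -0.025], [0, 0, 0], 1], [[0, 0, -0.045], [0, 0, 0], 1], [[0, 0, -0.065], [0, 0, 0], 1], [[0, 0, -0.085], [0, 0, 0], 1], [[0, 0, -0.1], [0, 0, 0], 1], [[0, 0, -0.1], [0, 0, 0], 1]]}}

```text
time_s: 7.65
position: [481.2, 221.8, 138.1]
eef_rot: [-0.105, 0.994, 0.0, 0.002]
ft_force: [0.5, 0.3, -1.2]
gripper_width: 14.7
```

Run:
```python
from h import *
s=env.observe(); R0=Rn.from_quat(s["eef_rot"]).as_matrix()
ims={n:optics.camera(n) for n in("top","scene")}
for n in ims:cv2.imwrite(f"pics/f8{n}.png",ims[n])
print(s["position"],s["gripper_width"],s["ft_force"],s["ft_torque"])
for dz in(3,9): print(dz,proj("scene",[s["position"]-R0[:,0]*k+[0,0,dz] for k in(-65,0,65,115)]).round(1).tolist())
handles(138+9,("red",),ims)
```

```text
[481.23957493 221.8200539  138.10858244] 14.665778085229414 [ 0.52478575  0.26724932 -1.24125242] [-0.02860398  0.04959912  0.04401975]
3 [[365.7, 172.2], [366.7, 191.3], [367.7, 212.0], [368.6, 229.1]]
9 [[366.2, 170.6], [367.2, 189.7], [368.2, 210.5], [369.1, 227.6]]
top red px [278.8 180.8] n 111 mid [ 535.9 -111.1] yaw -0.052 len 45.5 wid 26.2
top red px [283.1 204.1] n 69 mid [ 474.2 -122.3] yaw -1.118 len 30.1 wid 24.2
scene red px [235.1 182.7] n 28 mid [567.4 -91.3] yaw 0.052 len 44.4 wid 10.9
scene red px [225.8 183.4] n 24 mid [ 578.7 -112.1] yaw 0.36 len 36.2 wid 5.4
scene red px [367.7 195.6] n 150 mid [490. 225.] yaw 0.15 len 98.8 wid 15.4
```

Run:
```python
from h import *
im=cv2.imread("pics/f8scene.png"); s=env.observe(); R0=Rn.from_quat(s["eef_rot"]).as_matrix()
for tag,img in(("start",cv2.imread("pics/scene0.png")),("now",im)):
    m=max((b for b in blobs(img,"red",20) if 340<b[2][0]<380 and b[2][1]<260),key=lambda b:b[1][4])
    ys,xs=np.nonzero(m[0]); print(tag,[(int(r),round(xs[ys==r].mean(),1),int((ys==r).sum())) for r in range(ys.min(),ys.max()+1,4)],ys.max())
d0=np.array([np.cos(.213),np.sin(.213),0])
print("start pred",proj("scene",[np.array([489.5,221.2,46])+d0*k for k in(-61,61)]).round(1).tolist())
for dz in(3,9): print(dz,proj("scene",[s["position"]-R0[:,0]*k+[0,0,dz] for k in(0,20,40,61)]).round(1).tolist())
```

```text
start [(199, np.float64(358.0), 3), (203, np.float64(358.0), 5), (207, np.float64(358.5), 6), (211, np.float64(358.5), 6), (215, np.float64(358.5), 6), (219, np.float64(358.5), 6), (223, np.float64(359.0), 7), (227, np.float64(359.0), 7), (231, np.float64(359.5), 6), (235, np.float64(359.5), 6)] 236
now [(178, np.float64(369.0), 1), (182, np.float64(368.0), 3), (186, np.float64(368.5), 4), (190, np.float64(368.0), 5), (194, np.float64(367.5), 6), (198, np.float64(367.5), 6), (202, np.float64(367.5), 6), (206, np.float64(367.5), 6)] 208
start pred [[358.1, 199.1], [359.5, 236.3]]
3 [[366.5, 191.5], [366.8, 197.8], [367.1, 204.1], [367.4, 211.0]]
9 [[367.0, 190.0], [367.3, 196.2], [367.6, 202.6], [367.9, 209.4]]
```

The hold is solid (14.7 mm wide, handle 9 mm behind the TCP). I'll carry it gently to 60 mm above the clips.

Run:
```python
from h import *
delta(place("red",2,0,55),Rplace())
```

```text
t 7.75 pos [480.6 221.5 136.4] F [0.  1.2 0.2] w 14.6 -> [ 497.1 -125.3  141.2] shift [0.0564, -0.3426, -0.0047] turn [0.001, -0.61, 0.004]
```

Call:
{"method": "arm_command", "body": {"deltas": [[[0.005, -0.025, -0.015], [0, -0.03, 0], 1], [[0.01, -0.06, -0.03], [0, -0.1, 0], 1], [[0.016, -0.1, -0.03], [0, -0.18, 0], 1], [[0.022, -0.14, -0.03], [0, -0.26, 0], 1], [[0.03, -0.18, -0.03], [0, -0.34, 0], 1], [[0.036, -0.22, -0.03], [0, -0.42, 0], 1], [[0.043, -0.26, -0.03], [0, -0.5, 0], 1], [[0.05, -0.3, -0.025], [0, -0.57, 0.002], 1], [[0.055, -0.33, -0.015], [0.001, -0.61, 0.004], 1], [[0.0564, -0.3426, -0.0047], [0.001, -0.61, 0.004], 1]]}}

```text
time_s: 9.0
position: [509.1, -103.3, 160.3]
eef_rot: [-0.085, 0.956, 0.016, 0.28]
ft_force: [0.4, -0.2, -0.1]
gripper_width: 14.8
```

Call:
{"method": "arm_command", "body": {"deltas": [[[0, 0, 0], [0, 0, 0], 1], [[0, 0, 0], [0, 0, 0], 1]]}}

```text
time_s: 9.25
position: [508.7, -101.9, 160.2]
eef_rot: [-0.086, 0.956, 0.017, 0.28]
ft_force: [-1.0, -0.7, 0.2]
gripper_width: 14.6
```

Run:
```python
from h import *
s=env.observe(); R0=Rn.from_quat(s["eef_rot"]).as_matrix()
b=optics.camera("scene");a=optics.camera("top")
c=s["position"]-9*R0[:,2]
k=5;x0,y0=180,120
im=cv2.resize(b[y0:y0+90,x0:x0+80],None,fx=k,fy=k,interpolation=cv2.INTER_CUBIC)
x1,y1=250,125
im2=cv2.resize(a[y1:y1+90,x1:x1+80],None,fx=k,fy=k,interpolation=cv2.INTER_CUBIC)
print(((proj("scene",[c-R0[:,0]*q for q in(-65,65,115)])-[x0,y0])*k).round(0).tolist(),((proj("top",[c-R0[:,0]*q for q in(-65,65,115)])-[x1,y1])*k+[400,0]).round(0).tolist())
cv2.imwrite("pics/g9.png",np.hstack([im,im2]))
delta(place("red",2,0,15),Rplace())
print(s["ft_torque"])
```

```text
[[318.0, 164.0], [278.0, 220.0], [260.0, 245.0]] [[548.0, 445.0], [511.0, 211.0], [495.0, 116.0]]
t 9.35 pos [ 508.7 -102.1  160.5] F [-0.3  1.5 -0.2] w 15.0 -> [ 519.5 -120.5  108.4] shift [0.0218, -0.0193, 0.0481] turn [-0.031, -0.043, -0.02]
[-0.06251753  0.346876    0.02296773]
```

View pics/g9.png

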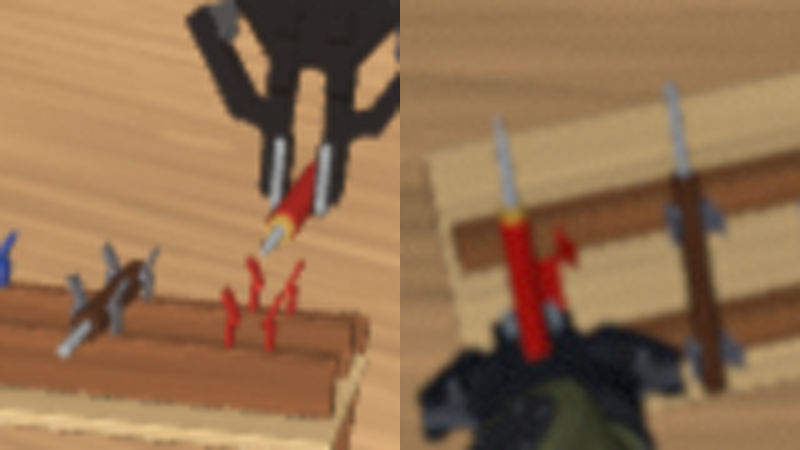

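The awl is held true: collar at (285,225) and tip (265,250) against a prediction of (278,220), (260,245). But the arm stopped about 24 mm short, so I'll check the joints.

Run:
```python
from h import *
s=env.observe(); print(s["qpos"].round(3),s["qd"].round(3))
```

```text
[-0.405  0.094  2.045  0.549  0.576 -2.554] [-0.006 -0.004  0.001 -0.001  0.     0.004]
```

Call:
{"method": "arm_command", "body": {"deltas": [[[0.006, -0.02, 0.01], [-0.03, -0.043, -0.02], 1], [[0.006, -0.02, 0.01], [-0.03, -0.043, -0.02], 1], [[0.006, -0.02, 0.01], [-0.03, -0.043, -0.02], 1]]}}

```text
time_s: 9.72
position: [521.8, -104.7, 164.4]
eef_rot: [-0.086, 0.955, 0.02, 0.283]
ft_force: [-0.5, -0.0, 0.2]
gripper_width: 14.9
```

Run:
```python
from h import *
s=env.observe(); print(s["qpos"].round(3),s["qd"].round(3))
delta(place("red",2,0,25),Rplace())
```

```text
[-0.403  0.116  2.012  0.555  0.583 -2.554] [-0.003 -0.004  0.007 -0.001 -0.003  0.001]
t 9.72 pos [ 521.8 -104.7  164.4] F [-0.5 -0.   0.2] w 14.9 -> [ 513.9 -121.7  116.6] shift [0.0352, -0.0149, 0.0343] turn [-0.027, -0.035, -0.02]
```

Joint 6 is at its limit (-2.554). The opposite half-turn of the grasp would put it near +0.6, so I'll set the awl back in its notch and re-grasp it turned by pi.

Run:
```python
from h import *
delta([481.3,221.4,138],Rdown(.213))
```

```text
t 9.72 pos [ 521.8 -104.7  164.4] F [-0.5 -0.   0.2] w 14.9 -> [481.3 221.4 138. ] shift [-0.002, 0.3284, 0.0284] turn [-0.021, 0.576, -0.033]
```

Call:
{"method": "arm_command", "body": {"deltas": [[[0, 0.02, 0], [0, 0.03, 0], 1], [[0, 0.05, 0], [-0.004, 0.1, -0.005], 1], [[0, 0.09, 0.005], [-0.008, 0.18, -0.01], 1], [[0, 0.13, 0.01], [-0.012, 0.26, -0.015], 1], [[0, 0.17, 0.013], [-0.014, 0.34, -0.02], 1], [[0, 0.21, 0.016], [-0.016, 0.42, -0.025], 1], [[-0.001, 0.25, 0.02], [-0.02, 0.5, -0.03], 1], [[-0.002, 0.29, 0.024], [-0.021, 0.576, -0.033], 1], [[-0.002, 0.32, 0.0284], [-0.021, 0.576, -0.033], 1], [[-0.002, 0.3284, 0.0284], [-0.021, 0.576, -0.033], 1]]}}

```text
time_s: 10.98
position: [480.9, 222.5, 137.6]
eef_rot: [-0.107, 0.994, -0.0, -0.0]
ft_force: [-0.5, -0.8, -0.2]
gripper_width: 14.8
```

Call:
{"method": "arm_command", "body": {"deltas": [[[0, 0, 0], [0, 0, 0], 1], [[0, 0, 0], [0, 0, 0], 1]]}}

```text
time_s: 11.22
position: [481.6, 220.5, 138.4]
eef_rot: [-0.106, 0.994, -0.0, 0.0]
ft_force: [0.1, 0.7, -1.4]
gripper_width: 14.8
```

Run:
```python
from h import *
print(env.observe()["qpos"].round(3))
delta([482,221.5,41.5],Rdown(.213))
```

```text
[ 3.600e-01  3.490e-01  1.680e+00 -1.000e-03  1.112e+00 -1.422e+00]
t 11.22 pos [481.6 220.5 138.4] F [ 0.1  0.7 -1.4] w 14.8 -> [482.  221.5  41.5] shift [-0.0005, 0.001, 0.0969] turn [-0.001, 0.001, -0.001]
```

Call:
{"method": "arm_command", "body": {"deltas": [[[-0.008, 0.001, 0.035], [0, 0, 0], 1], [[-0.008, 0.001, 0.065], [0, 0, 0], 1], [[-0.008, 0.001, 0.085], [0, 0, 0], 1], [[-0.008, 0.001, 0.097], [0, 0, 0], 1], [[-0.008, 0.001, 0.097], [0, 0, 0], 1]]}}

```text
time_s: 11.85
position: [489.1, 223.1, 40.8]
eef_rot: [-0.106, 0.994, -0.001, -0.0]
ft_force: [0.0, -1.8, -0.9]
gripper_width: 14.8
```

Call:
{"method": "arm_command", "body": {"deltas": [[[0, 0, 0], [0, 0, 0], 0.4], [[0, 0, 0], [0, 0, 0], 0.2], [[0, 0, 0], [0, 0, 0], 0.2], [[0, 0, -0.04], [0, 0, 0], 0.2], [[0, 0, -0.08], [0, 0, 0], 0.2], [[0, 0, -0.08], [0, 0, 0.3], 0.2], [[0, 0, -0.08], [0, 0, 0.5], 0.2], [[0, 0, -0.08], [0, 0, 0.7], 0.2], [[0, 0, -0.08], [0, 0, 0.9], 0.2], [[0, 0, -0.08], [0, 0, 0.9], 0.2]]}}

```text
time_s: 13.1
position: [489.0, 224.1, 121.3]
eef_rot: [0.339, 0.941, -0.0, 0.0]
ft_force: [-0.2, -0.1, -0.7]
gripper_width: 34.1
```

Call:
{"method": "arm_command", "body": {"deltas": [[[0, 0, 0], [0, 0, 1.7], 0.2], [[0, 0, 0], [0, 0, 1.7], 0.2], [[0, 0, 0], [0, 0, 1.7], 0.2], [[0, 0, 0], [0, 0, 1.7], 0.2], [[0, 0, 0], [0, 0, 1.7], 0.2], [[0, 0, 0], [0, 0, 1.7], 0.2], [[0, 0, 0], [0, 0, 1.7], 0.2], [[0, 0, 0], [0, 0, 1.7], 0.2], [[0, 0, 0], [0, 0, 1.7], 0.2], [[0, 0, 0], [0, 0, 1.7], 0.2]]}}

```text
time_s: 14.35
position: [489.0, 224.1, 121.3]
eef_rot: [0.93, 0.369, 0.0, 0.0]
ft_force: [0.2, -0.6, 0.8]
gripper_width: 34.2
```

```bash
cat >> h.py <<'E'
_Rd,_Rp=Rdown,Rplace
F=np.diag([-1,-1,1.])
def Rdown(y): return _Rd(y)@F   # flipped: tool x = +handle x
def Rplace(): return _Rp()@F
E
python3 - <<'E'
from h import *
print(env.observe()["qpos"].round(3))
handles(46,("red","green"))
delta([489.5,221.3,37],Rdown(.213))
E
```

```text
[ 3.620e-01  3.880e-01  1.671e+00 -1.000e-03  1.083e+00  1.178e+00]
top red px [278.8 180.9] n 110 mid [ 557.2 -115.2] yaw -0.045 len 49.1 wid 28.3
top red px [283.2 204.1] n 70 mid [ 490.5 -127.3] yaw -1.078 len 32.9 wid 26.5
scene red px [235.1 182.7] n 28 mid [ 485.1 -125.6] yaw 0.052 len 49.8 wid 12.2
scene red px [225.8 183.4] n 24 mid [ 497.7 -149. ] yaw 0.36 len 40.6 wid 6.0
scene red px [358.  218.6] n 197 mid [492.  219.6] yaw 0.229 len 111.8 wid 16.0
scene green px [389.8 221.3] n 209 mid [474.  299.4] yaw 0.213 len 119.8 wid 14.7
t 14.45 pos [489.  224.1 121.2] F [-1.1 -0.6  1.1] w 33.8 -> [489.5 221.3  37. ] shift [-0.0016, 0.0023, 0.0843] turn [0.001, -0.0, 0.545]
```

Call:
{"method": "arm_command", "body": {"deltas": [[[0, 0.003, 0], [0, 0, 0.545], 0.2], [[0, 0.003, 0], [0, 0, 0.545], 0.2], [[0, 0.003, 0.02], [0, 0, 0.545], 0.2], [[-0.001, 0.003, 0.06], [0, 0, 0.545], 0.2], [[-0.001, 0.003, 0.0843], [0, 0, 0.545], 0.2], [[-0.001, 0.003, 0.0843], [0, 0, 0.545], 0.45], [[-0.001, 0.003, 0.0843], [0, 0, 0.545], 0.6], [[-0.001, 0.003, 0.0843], [0, 0, 0.545], 1], [[-0.001, 0.003, 0.0843], [0, 0, 0.545], 1], [[-0.001, 0.003, 0.0843], [0, 0, 0.545], 1]], "force": 25}}

```text
time_s: 15.7
position: [491.0, 221.4, 38.0]
eef_rot: [0.995, 0.105, 0.001, 0.0]
ft_force: [-1.1, -0.1, 6.7]
gripper_width: 14.8
```

Call:
{"method": "arm_command", "body": {"deltas": [[[0, 0, 0], [0, 0, 0], 1], [[0, 0, -0.01], [0, 0, 0], 1], [[0, 0, -0.025], [0, 0, 0], 1], [[0, 0, -0.045], [0, 0, 0], 1], [[0, 0, -0.065], [0, 0, 0], 1], [[0, 0, -0.085], [0, 0, 0], 1], [[0, 0, -0.1], [0, 0, 0], 1], [[0, 0, -0.1], [0, 0, 0], 1], [[0, 0, -0.1], [0, 0, 0], 1]]}}

```text
time_s: 16.82
position: [490.1, 221.0, 136.3]
eef_rot: [0.995, 0.104, -0.0, 0.0]
ft_force: [-0.3, 1.0, -0.9]
gripper_width: 14.6
```

```bash
cat > held.py <<'E'
from h import *
def held(col,lo,off=-9):
    s=env.observe(); R0=Rn.from_quat(s["eef_rot"]).as_matrix(); im=optics.camera("scene"); cv2.imwrite("pics/held_%d.png"%int(s["time_s"]*100),im)
    pr=proj("scene",[s["position"]+off*R0[:,2]+R0[:,0]*k for k in(-61,0,61)]); print("q",s["qpos"].round(2),"pred tail/mid/end",pr.round(1).tolist())
    for b in blobs(im,col,20):
        if np.linalg.norm(b[2]-pr[1])<30:
            ys,xs=np.nonzero(b[0]); print("blob",b[1][4],"rows",ys.min(),ys.max(),"axis",[(int(r),round(float(xs[ys==r].mean()),1)) for r in range(ys.min(),ys.max()+1,5)])
E
python3 - <<'E'
from held import *
held("red",0)
delta(place("red",0,0,55),Rplace())
E
```

```text
q [ 0.36  0.37  1.66 -0.    1.12  1.72] pred tail/mid/end [[365.2, 174.5], [366.1, 192.7], [367.0, 212.4]]
blob 149 rows 181 211 axis [(181, 368.0), (186, 367.0), (191, 367.0), (196, 366.5), (201, 366.5), (206, 366.5), (211, 367.7)]
t 16.88 pos [490.  221.  136.1] F [-0.7  0.1 -0.5] w 15.0 -> [ 495.5 -125.6  140.1] shift [-0.0667, 0.3402, -0.0036] turn [0.0, 0.612, 0.002]
```

Call:
{"method": "arm_command", "body": {"deltas": [[[-0.005, 0.025, -0.015], [0, 0.03, 0], 1], [[-0.011, 0.06, -0.03], [0, 0.1, 0], 1], [[-0.019, 0.1, -0.03], [0, 0.18, 0], 1], [[-0.027, 0.14, -0.03], [0, 0.26, 0], 1], [[-0.035, 0.18, -0.03], [0, 0.34, 0], 1], [[-0.043, 0.22, -0.03], [0, 0.42, 0], 1], [[-0.051, 0.26, -0.03], [0, 0.5, 0], 1], [[-0.058, 0.3, -0.025], [0, 0.57, 0.001], 1], [[-0.063, 0.33, -0.015], [0, 0.612, 0.002], 1], [[-0.064, 0.34, -0.0036], [0, 0.612, 0.002], 1]]}}

```text
time_s: 18.12
position: [497.8, -126.5, 139.5]
eef_rot: [0.949, 0.097, 0.299, -0.031]
ft_force: [0.6, 0.7, -0.5]
gripper_width: 14.9
```

Call:
{"method": "arm_command", "body": {"deltas": [[[0, 0, 0], [0, 0, 0], 1], [[0, 0, 0], [0, 0, 0], 1]]}}

```text
time_s: 18.38
position: [498.4, -124.3, 140.7]
eef_rot: [0.948, 0.099, 0.3, -0.031]
ft_force: [-0.6, -0.2, -1.2]
gripper_width: 14.5
```

Run:
```python
from held import *
held("red",0)
delta(place("red",3,0,20),Rplace())
```

```text
q [-0.5   0.13  2.08  0.75  0.58  0.3 ] pred tail/mid/end [[236.5, 154.7], [233.2, 158.6], [229.5, 163.0]]
blob 35 rows 154 163 axis [(154, 235.0), (159, 233.0)]
blob 29 rows 176 189 axis [(176, 238.0), (181, 235.7), (186, 233.5)]
blob 24 rows 178 189 axis [(178, 225.0), (183, 226.5), (188, 225.5)]
t 18.43 pos [ 498.5 -124.2  140.9] F [-0.1 -0.1 -0.3] w 14.8 -> [ 517.5 -121.   113.1] shift [-0.0002, 0.0008, 0.0338] turn [-0.001, -0.001, 0.001]
```

Call:
{"method": "arm_command", "body": {"deltas": [[[0, 0.001, 0.025], [0, 0, 0], 1], [[0, 0.001, 0.042], [0, 0, 0], 1], [[0, 0.001, 0.05], [0, 0, 0], 1], [[0, 0.001, 0.055], [0, 0, 0], 1], [[0, 0.001, 0.059], [0, 0, 0], 1], [[0, 0.001, 0.062], [0, 0, 0], 1], [[0, 0.001, 0.064], [0, 0, 0], 1], [[0, 0.001, 0.064], [0, 0, 0], 1]], "force": 35}}

```text
time_s: 19.42
position: [534.8, -117.5, 89.9]
eef_rot: [0.948, 0.099, 0.301, -0.032]
ft_force: [-16.4, 5.9, 20.4]
gripper_width: 14.3
```

```bash
cat >> held.py <<'E'
def pf(side):
    s=env.observe(); R,_=rackT(RACK); o=place(side)
    print("place-frame pos",(R.T@(s["position"]-o)).round(1),"F",(R.T@s["ft_force"]).round(1),"w",round(s["gripper_width"],1),"t",s["time_s"])
E
python3 - <<'E'
from held import *
pf("red"); held("red",0)
E
```

```text
place-frame pos [ 4.1 -0.1 -9.1] F [-0.5  9.2 25.2] w 14.3 t 19.425
q [-0.44  0.29  2.03  0.89  0.47  0.18] pred tail/mid/end [[234.5, 177.1], [231.2, 182.1], [227.5, 187.6]]
blob 92 rows 173 189 axis [(173, 230.0), (178, 230.0), (183, 229.0), (188, 232.7)]
```

It took 25 N at the expected depth, so the handle should be against the bars. I'll release, back off and look.

Call:
{"method": "arm_command", "body": {"deltas": [[[0, 0, 0], [0, 0, 0], 0.4], [[0, 0, 0], [0, 0, 0], 0.25], [[0, 0, 0], [0, 0, 0], 0.25], [[0, 0, -0.03], [0, 0, 0], 0.25], [[0, 0, -0.07], [0, 0, 0], 0.25], [[0, 0, -0.12], [0, 0, 0], 0.25], [[0, 0.02, -0.16], [0, 0, 0], 0.25], [[0, 0.02, -0.16], [0, 0, 0], 0.25]]}}

```text
time_s: 20.48
position: [448.7, -158.3, 221.7]
eef_rot: [0.948, 0.098, 0.301, -0.029]
ft_force: [1.5, -0.3, -0.5]
gripper_width: 32.1
```

Run:
```python
from held import *
pf("red")
b=optics.camera("scene");a=optics.camera("top")
p=lambda n,L:proj(n,rk(RACK,L))
k=5;x0,y0=160,145;x1,y1=265,125
L=[[65,80,0],[-65,80,0],[115,80,0],[115,0,0]]
print("pred end,tail,tip,gougetip",((p("scene",L)-[x0,y0])*k).round(0).tolist(),((p("top",L)-[x1,y1])*k+[450,0]).round(0).tolist())
im=np.hstack([cv2.resize(b[y0:y0+90,x0:x0+90],None,fx=k,fy=k,interpolation=cv2.INTER_CUBIC),cv2.resize(a[y1:y1+90,x1:x1+65],None,fx=k,fy=k,interpolation=cv2.INTER_CUBIC)])
cv2.imwrite("pics/g10.png",im)
```

```text
place-frame pos [  3.8 -22.4 151.9] F [ 0.9 -0.6 -1.2] w 32.1 t 20.475
pred end,tail,tip,gougetip [[338.0, 213.0], [375.0, 157.0], [321.0, 238.0], [157.0, 221.0]] [[511.0, 204.0], [549.0, 420.0], [496.0, 116.0], [646.0, 85.0]]
```

View pics/g10.png

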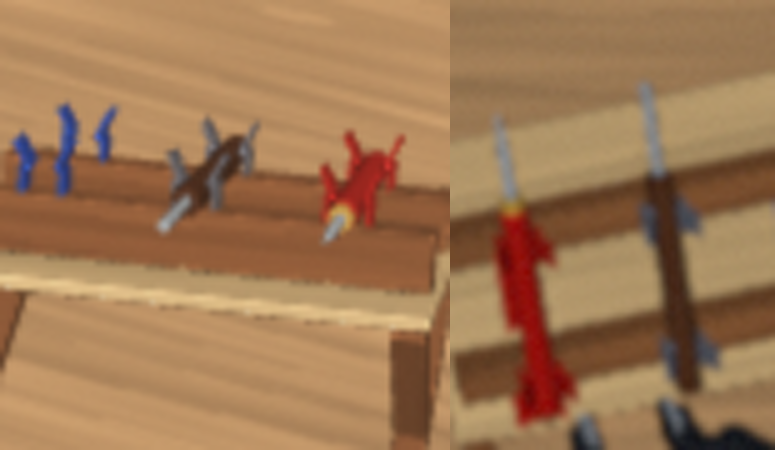

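The awl sits in both red clips: the scene tip is at (325,240) against a prediction of (321,238), lying like the gouge beside it, and the top tip (498,120) is within 1 px. Now the spatula.

Run:
```python
from held import *
handles(46,("blue","green"))
delta([457.5,377.6,120],Rdown(.212))
```

```text
top blue px [334.4 170. ] n 77 mid [ 589.3 -271.9] yaw 0.055 len 46.4 wid 15.4
top blue px [337.3 192.9] n 46 mid [ 520.7 -278. ] yaw -1.209 len 23.8 wid 23.4
top blue px [103.1 217.1] n 182 mid [457.1 377.9] yaw 0.212 len 121.5 wid 12.7
top green px [130.5 210.3] n 211 mid [475.2 299.9] yaw 0.212 len 124.7 wid 14.4
scene blue px [172.8 173.8] n 20 mid [ 516.4 -302.3] yaw 0.367 len 57.4 wid 4.9
scene blue px [421.2 224.4] n 191 mid [455.7 377.3] yaw 0.211 len 116.9 wid 13.5
scene green px [389.8 221.3] n 209 mid [473.9 299.5] yaw 0.211 len 119.8 wid 14.8
t 20.68 pos [ 448.7 -156.   218. ] F [0.1 0.7 0. ] w 32.1 -> [457.5 377.6 120. ] shift [0.0406, -0.5202, 0.149] turn [-0.0, -0.611, -0.004]
```

Call:
{"method": "arm_command", "body": {"deltas": [[[0.0406, -0.5202, 0.149], [0, -0.611, -0.004], 0.2], [[0.0406, -0.5202, 0.149], [0, -0.611, -0.004], 0.2], [[0.0406, -0.5202, 0.149], [0, -0.611, -0.004], 0.2], [[0.0406, -0.5202, 0.149], [0, -0.611, -0.004], 0.2], [[0.0406, -0.5202, 0.149], [0, -0.611, -0.004], 0.2], [[0.0406, -0.5202, 0.149], [0, -0.611, -0.004], 0.2], [[0.0406, -0.5202, 0.149], [0, -0.611, -0.004], 0.2], [[0.0406, -0.5202, 0.149], [0, -0.611, -0.004], 0.2], [[0.0406, -0.5202, 0.149], [0, -0.611, -0.004], 0.2], [[0.0406, -0.5202, 0.149], [0, -0.611, -0.004], 0.2]], "force": 25}}

```text
time_s: 21.92
position: [456.0, 380.1, 117.9]
eef_rot: [0.994, 0.107, -0.001, 0.001]
ft_force: [-0.2, -0.6, -0.6]
gripper_width: 34.4
```

Call:
{"method": "arm_command", "body": {"deltas": [[[0, 0, 0], [0, 0, 0], 0.2], [[0, 0, 0], [0, 0, 0], 0.2]]}}

```text
time_s: 22.18
position: [458.0, 375.9, 120.4]
eef_rot: [0.994, 0.105, 0.0, 0.001]
ft_force: [-0.7, -0.5, 0.1]
gripper_width: 34.2
```

Run:
```python
from held import *
print(env.observe()["qpos"].round(2)); delta([457.5,377.6,37],Rdown(.212))
```

```text
[ 0.63  0.5   1.51 -0.    1.13  1.99]
t 22.18 pos [458.  375.9 120.4] F [-0.7 -0.5  0.1] w 34.2 -> [457.5 377.6  37. ] shift [-0.0002, -0.0019, 0.0834] turn [0.001, -0.001, -0.001]
```

Call:
{"method": "arm_command", "body": {"deltas": [[[0, -0.002, 0.04], [0, 0, 0], 0.2], [[0, -0.002, 0.0834], [0, 0, 0], 0.2], [[0, -0.002, 0.0834], [0, 0, 0], 0.2], [[0, -0.002, 0.0834], [0, 0, 0], 0.45], [[0, -0.002, 0.0834], [0, 0, 0], 0.6], [[0, -0.002, 0.0834], [0, 0, 0], 1], [[0, -0.002, 0.0834], [0, 0, 0], 1], [[0, -0.002, 0.0834], [0, 0, 0], 1], [[0, -0.002, 0.0834], [0, 0, 0], 1]], "force": 25}}

```text
time_s: 23.3
position: [458.5, 379.1, 39.2]
eef_rot: [0.994, 0.105, 0.002, -0.0]
ft_force: [1.1, -2.5, 8.1]
gripper_width: 14.8
```

Call:
{"method": "arm_command", "body": {"deltas": [[[0, 0, 0], [0, 0, 0], 1], [[0, 0, -0.01], [0, 0, 0], 1], [[0, 0, -0.025], [0, 0, 0], 1], [[0, 0, -0.045], [0, 0, 0], 1], [[0, 0, -0.065], [0, 0, 0], 1], [[0, 0, -0.085], [0, 0, 0], 1], [[0, 0, -0.1], [0, 0, 0], 1], [[0, 0, -0.12], [0, 0, 0], 1], [[0, 0, -0.12], [0, 0, 0], 1], [[0, 0, -0.12], [0, 0, 0], 1]]}}

```text
time_s: 24.55
position: [457.2, 378.7, 156.5]
eef_rot: [0.994, 0.105, 0.0, 0.001]
ft_force: [-0.0, 0.8, -1.2]
gripper_width: 14.7
```

Run:
```python
from held import *
held("blue",0)
delta(place("blue",0,0,55),Rplace())
```

```text
q [ 0.63  0.46  1.47 -0.    1.21  1.99] pred tail/mid/end [[432.5, 175.6], [435.9, 194.3], [439.6, 214.6]]
blob 121 rows 191 213 axis [(191, 437.0), (196, 437.0), (201, 436.5), (206, 437.5), (211, 438.5)]
t 24.6 pos [457.1 378.7 156.3] F [-1.1 -0.2  0.3] w 14.4 -> [ 528.4 -282.2  140.1] shift [-0.0689, 0.6611, 0.0174] turn [0.0, 0.611, 0.005]
```

Call:
{"method": "arm_command", "body": {"deltas": [[[0, 0.02, -0.02], [0, 0, 0], 1], [[-0.01, 0.055, -0.05], [0, 0.06, 0], 1], [[-0.02, 0.1, -0.07], [0, 0.12, 0], 1], [[-0.03, 0.145, -0.07], [0, 0.19, 0], 1], [[-0.04, 0.19, -0.07], [0, 0.26, 0], 1], [[-0.05, 0.235, -0.07], [0, 0.33, 0], 1], [[-0.06, 0.28, -0.07], [0, 0.4, 0.002], 1], [[-0.07, 0.325, -0.07], [0, 0.47, 0.003], 1], [[-0.08, 0.37, -0.07], [0, 0.54, 0.004], 1], [[-0.09, 0.41, -0.07], [0, 0.611, 0.005], 1]]}}

```text
time_s: 25.85
position: [454.9, -42.4, 227.3]
eef_rot: [0.948, 0.098, 0.301, -0.031]
ft_force: [0.2, 0.9, -0.9]
gripper_width: 14.9
```

Run:
```python
from held import *
delta(place("blue",0,0,140),Rplace())
```

```text
t 25.85 pos [454.9 -42.4 227.3] F [ 0.2  0.9 -0.9] w 14.9 -> [ 480.7 -292.2  209.7] shift [-0.0313, 0.2498, -0.0004] turn [0.001, -0.004, -0.001]
```

Call:
{"method": "arm_command", "body": {"deltas": [[[-0.005, 0.04, 0], [0, 0, 0], 1], [[-0.01, 0.085, 0], [0, 0, 0], 1], [[-0.016, 0.13, 0], [0, 0, 0], 1], [[-0.022, 0.175, 0], [0, 0, 0], 1], [[-0.027, 0.215, 0], [0, 0, 0], 1], [[-0.031, 0.25, 0], [0, -0.004, 0], 1], [[-0.031, 0.25, 0.03], [0, -0.004, 0], 1], [[-0.031, 0.25, 0.06], [0, -0.004, 0], 1], [[-0.031, 0.25, 0.085], [0, -0.004, 0], 1], [[-0.031, 0.25, 0.085], [0, -0.004, 0], 1]]}}

```text
time_s: 27.1
position: [529.2, -279.8, 138.0]
eef_rot: [0.949, 0.098, 0.296, -0.033]
ft_force: [0.4, -0.7, -0.2]
gripper_width: 15.1
```

Call:
{"method": "arm_command", "body": {"deltas": [[[0, 0, 0], [0, 0, 0], 1], [[0, 0, 0], [0, 0, 0], 1]]}}

```text
time_s: 27.35
position: [529.3, -281.1, 141.1]
eef_rot: [0.949, 0.098, 0.298, -0.03]
ft_force: [-0.1, 0.1, -0.1]
gripper_width: 14.5
```

Run:
```python
from held import *
pf("blue"); held("blue",0)
delta(place("blue",2,1,-9),Rplace())
```

```text
place-frame pos [ 1.5  0.9 55.2] F [-0.1  0.1 -0.1] w 14.5 t 27.35
q [-0.74  0.35  1.8   0.74  0.76  0.13] pred tail/mid/end [[179.5, 148.4], [173.3, 152.1], [166.5, 156.1]]
blob 29 rows 151 157 axis [(151, 174.0), (156, 171.5)]
blob 20 rows 167 182 axis [(167, 173.0), (172, 173.0), (177, 172.0), (182, 172.0)]
t 27.4 pos [ 529.4 -281.1  141. ] F [ 0.2 -0.4 -1.4] w 14.5 -> [ 565.7 -273.3   88.8] shift [0.0006, -0.0002, 0.0641] turn [0.001, 0.002, -0.0]
```

Call:
{"method": "arm_command", "body": {"deltas": [[[0, -0.001, 0.025], [0, 0, 0], 1], [[0, -0.001, 0.043], [0, 0, 0], 1], [[0, -0.001, 0.051], [0, 0, 0], 1], [[0, -0.001, 0.056], [0, 0, 0], 1], [[0, -0.001, 0.06], [0, 0, 0], 1], [[0, -0.001, 0.063], [0, 0, 0], 1], [[0, -0.001, 0.066], [0, 0, 0], 1], [[0, -0.001, 0.066], [0, 0, 0], 1]], "force": 35}}

```text
time_s: 28.4
position: [567.1, -273.0, 88.9]
eef_rot: [0.948, 0.098, 0.3, -0.03]
ft_force: [-13.1, -0.9, 23.1]
gripper_width: 14.2
```

Run:
```python
from held import *
pf("blue")
```

```text
place-frame pos [ 3.2  1.  -9.7] F [ 2.6  1.8 26.4] w 14.2 t 28.4
```

It took 26 N at the home depth with little side load. I'll release and back off, then look.

Call:
{"method": "arm_command", "body": {"deltas": [[[0, 0, 0], [0, 0, 0], 0.4], [[0, 0, 0], [0, 0, 0], 0.25], [[0, 0, 0], [0, 0, 0], 0.25], [[0, 0, -0.03], [0, 0, 0], 0.25], [[0, 0, -0.07], [0, 0, 0], 0.25], [[0, 0, -0.12], [0, 0, 0], 0.25], [[0, 0, -0.18], [0, 0, 0], 0.25], [[-0.04, 0, -0.22], [0, 0, 0], 0.25], [[-0.08, 0, -0.24], [0, 0, 0], 0.25], [[-0.08, 0, -0.24], [0, 0, 0], 0.25]]}}

```text
time_s: 29.65
position: [366.0, -314.2, 237.0]
eef_rot: [0.949, 0.097, 0.298, -0.031]
ft_force: [0.2, 0.2, -0.3]
gripper_width: 32.1
```

Run:
```python
from held import *
s=env.observe();print(s["time_s"],s["position"],s["ft_force"])
b=optics.camera("scene");a=optics.camera("top")
p=lambda n,L:proj(n,rk(RACK,L))
k=5;x0,y0=150,150;x1,y1=270,130
L=[[65,-80,0],[-65,-80,0],[115,-80,0],[115,0,0],[115,80,0]]
print("pred end,tail,tip,gougetip,awltip",((p("scene",L)-[x0,y0])*k).round(0).tolist(),((p("top",L)-[x1,y1])*k+[425,0]).round(0).tolist())
im=np.hstack([cv2.resize(b[y0:y0+60,x0:x0+85],None,fx=k,fy=k,interpolation=cv2.INTER_CUBIC),cv2.resize(a[y1:y1+60,x1:x1+75],None,fx=k,fy=k,interpolation=cv2.INTER_CUBIC)])
cv2.imwrite("pics/g11.png",im)
handles(46,("green",),{"top":a,"scene":b})
```

```text
29.65 [ 365.95264592 -314.21534183  237.01930199] [ 0.1682546   0.17745737 -0.32760097]
pred end,tail,tip,gougetip,awltip [[75.0, 156.0], [144.0, 103.0], [45.0, 179.0], [207.0, 196.0], [371.0, 213.0]] [[756.0, 117.0], [781.0, 335.0], [745.0, 29.0], [596.0, 60.0], [446.0, 91.0]]
top green px [130.6 210.4] n 209 mid [475.2 299.9] yaw 0.212 len 124.7 wid 14.4
scene green px [389.8 221.4] n 209 mid [473.9 299.5] yaw 0.211 len 119.8 wid 14.8
```

View pics/g11.png

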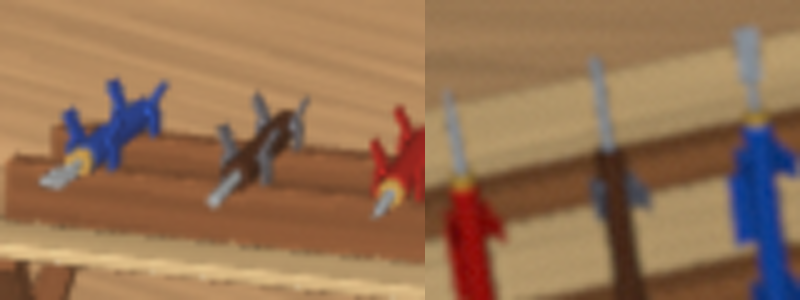

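The spatula is in the blue clips: its scene tip at (45,183) against a prediction of (45,179), and its top tip at (748,30) against (745,29). I'll make one numeric check of depth by triangulating the yellow collars, using the starting pose in the rest as reference.

Run:
```python
from held import *
def tri(uvs):
    Ms=[];pts=[]
    for n in("top","scene"):
        p=P[n]; Ms.append(np.c_[p["R"],p["t"]]); pts.append(cv2.undistortPoints(np.array(uvs[n],float).reshape(1,1,2),p["intrinsics"],p["D"]).reshape(2,1))
    X=cv2.triangulatePoints(Ms[0],Ms[1],*pts); return (X[:3]/X[3]).ravel()
def collar(im,near):
    h=cv2.cvtColor(im,cv2.COLOR_BGR2HSV).astype(int); w=((h[...,0]>17)&(h[...,0]<30))*np.clip(h[...,1]-150,0,None)*(h[...,2]>80)
    yy,xx=np.mgrid[:384,:512]; w=w*(np.hypot(xx-near[0],yy-near[1])<5); return [(w*xx).sum()/w.sum(),(w*yy).sum()/w.sum()],int((w>0).sum())
R,_=rackT(RACK); d=np.array([np.cos(.212),np.sin(.212),0])
st={n:cv2.imread(f"pics/{n}0.png") for n in("top","scene")}; now={n:optics.camera(n) for n in("top","scene")}
for nm,mid,sd in(("awl",[489.5,221.2,46],"red"),("spat",[457.3,377.6,46],"blue")):
    for tag,ims,X in(("start",st,np.array(mid)+62*d),("now",now,place(sd,62,0,0))):
        r={n:collar(ims[n],proj(n,X)[0]) for n in ims}; q=tri({n:r[n][0] for n in r})
        print(nm,tag,[r[n][1] for n in r], q.round(1), "place frame" if tag=="now" else "off", (R.T@(q-place(sd)) if tag=="now" else q-X).round(1))
s=env.observe();print(s["time_s"],s["gripper_width"])
```

```text
awl start [2, 6] [554.5 235.3  50.2] off [4.4 1.  4.2]
awl now [5, 4] [ 577.8 -108.1  134.6] place frame [65.8  0.2  2.2]
spat start [0, 5] [nan nan nan] off [nan nan nan]
spat now [5, 1] [ 612.4 -263.3  127.7] place frame [63.5  1.2 -4.5]
29.85 31.64597022405175<stdin>:9: RuntimeWarning: invalid value encountered in scalar divide
```

The collars are only a few pixels, so that check is coarse (about ±4 mm). It still puts both handles at home within that noise, and the press force and depth agree. The gripper is clear, so I'm handing in.

Run:
```python
from cell import job_done
print(job_done())
```

```text
the job is handed in; nothing more can be done
None
```

I pressed the awl into the red clips and the spatula into the blue clips, both tip up the slope, and handed the job in at about 30 s. No verdict is reported.

**What went wrong on the way:**
- **First awl grasp:** it slipped, because the handle was held too near the fingertips. The awl fell back into its own notch.
- **Second awl grasp:** it held, but joint 6 reached its limit (-2.554, range given as -2.55) short of the rack. I set the awl back in the rest and took it again with the gripper turned half round.

**Last checks:**
- **Press:** both handles met about 25 N at the home depth, well above the 7–12 N the clips need. The red press also carried about 9 N of side load, so my rack estimate may be about 2 mm off across the clips.
- **Pictures:** both tips lie within about 1–1.5 px of where they should be at home. The gouge's tip was up to 2 px off the same prediction.
- **Brush and surroundings:** the brush has not measurably moved. I did not measure the bottle, puppet head or paint pot at the end. The gripper finished clear of everything.
- **Inconclusive:** locating the collars from both cameras gave depths of +2 mm for the awl and -4.5 mm for the spatula. The spatula's value is outside the 4 mm limit, but the wooden bars rule it out. The check rests on very few pixels, at about ±4 mm, so I relied on the press force and pictures for depth.

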